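# Shut and lock the kiln relay box

## Robot

A 6-joint arm with a two-finger parallel gripper is mounted at the origin on a cart in front of the work surface, level with it; the furniture and walls round the work are solid. World frame = base frame: x ahead of the robot, y to its left, z up, the work surface at z = 0. Lengths are in m, angles in rad, forces in N, time in s.
With the tool pointing down it reaches from about 0.275 to 0.875 m from the base axis. Payload 12.5 kg.
Tool frame: the origin (TCP) lies between the finger pads; the fingertips stand 14 mm ahead of it and the grasp point (between the pads) lies 5 mm behind it (finger_overhang is the distance from the TCP to the fingertips, in m); z points along the fingers, y is the line along which they close (so a half turn about z gives the same grasp; the last joint's range is limited). The gripper opens to 85 mm and grips with 20 to 120 N. Pads are 22 mm wide; open, the fingers measure 114 mm over their backs; the gripper's body (76 mm by 85 mm) begins 54 mm behind the grasp point. The pads swing forward as they close: fully open they stand 13 mm farther back than shut.
Start: joints at [1.023, 0.351, 1.652, -0, 1.139, -0.085], TCP at [0.246, 0.492, 0.245] pointing down, gripper open.
Joint ranges: [-2.75, 2.75], [-0.79, 2.1], [0.01, 2.65], [-1.57, 4.71], [0.07, 3.14], [-2.87, 2.87]. Speed limits (rad/s): [2.22, 2.22, 2.79, 3.14, 3.14, 3.14].

## Interface

Orientations are given as [roll, pitch, yaw] about the fixed x, y, z axes, in that order (R = Rz(yaw) Ry(pitch) Rx(roll)).
In Python, from cell import * gives the robot as it stands.
- The arm moves only by the shell command python3 -m inch 'ROWS' [OPENING] [FORCE]. ROWS is a JSON object of lists of equal length, an entry for each row: "translation": the shift along the world's x, y, z in cm, a list of three; "twist": the turn about the world's z in rad. In form: {"translation": [[tx, ty, tz], ...], "twist": [twist, ...]}. A call has 1 to 10 rows; each row is the pose to reach, as a shift and turn from the pose commanded when the call began; what a row does not reach only later rows make up. A row lasts 1/8 s, in which the tool goes at most 62.5 mm and 10.7 degrees, less where a joint would pass 70% of its speed; a pose out of reach is approached as far as the arm can. A call with a gripper value outside its range is refused whole. OPENING is the opening, from -1 (shut) to 1 (fully open), set as the call begins (- or left out, the last holds). The fingers move at their own pace and stop on an object; FORCE is the grip in N (left out, the last holds). Time passes only in rows, so rows that repeat a pose let the fingers close. It gives the time, the measured TCP pose, the force and the opening at its end, in the units of the state.
- get_state(): the state, without advancing time (a new reading comes with each control period).
- camera(name): name is "side" or "top" or "wrist"; returns a dict with "color" (420x560x3 uint8, red, green, blue), "fov_y" (degrees; the focal length in pixels is half the picture's height over the tangent of half this angle, whatever the lens; pixels are square), "cx", "cy" (the principal point, pixels), "k1" (the pictures are not rectified: a ray, as slopes to the right and down, at radius r is drawn at 1 + k1 r^2 times it, then the intrinsics apply), "rvec" (rotation vector, rad) and "tvec" (3), from world to camera coordinates, as OpenCV has them. Camera axes: x right, y down, z forward; pixel columns grow to the right and rows downward; lengths in m; the calibration is good to about 2 mm. A picture is of the moment at which its call begins. There is no depth.
- sign_off(): hands the job in, once; it reports no verdict.
Trained networks look in the newest picture that a camera, given by its name, has taken for a name from the list of things; names that differ only in an ending like _2 or _b are one class to them, and where a whole thing is asked for, a point or a joint stands for the part that bears it (a point fixed in the world has none). Each returns a list of dicts, best first, with "conf" (0 to 1); they miss things now and then, are a little off and sometimes report something else, mostly with a low value. They report only what shows in the picture. A call takes as long as a camera call.
- boxes_of(name, camera): "point" ([x, y, z] in m, in world coordinates, good to about 4 mm: the middle of the surface that is visible of it).
The state is a dict: "t": time; "qpos": joint angles; "joint_velocities": joint speeds; "tau": joint torques, N m; "tool_pos": TCP position; "tool_rot": TCP orientation; "ft_force": force on the tool from outside, world axes, zero at the start; "ft_torque": the same for the moment, N m; "opening": finger opening in m.
Only numpy, scipy, OpenCV 4.12 (cv2) and the standard library are available. Lean on these libraries where they do the work, as an engineer would, in place of code of your own. Each camera call takes 0.05 s, during which the arm holds its last target. There are 200 camera calls.

## Task

Push the open cover of the kiln relay box down until it lies flush on the box, and only then set the fingertips in the slot of its round quarter-turn fastener and turn it clockwise (seen from above) all the way to its stop, so that the cover is locked. Only push and turn with the fingertips: do not lift the cover further open, and leave the jar, the tumbler and the wooden rib where they are. Finish with the robot clear of everything.

Things in the scene. Friction and masses are not known exactly. Their poses are not given: they have to be found in the camera images.
- relay_box: low open-topped grey sheet-metal box, 200 (x) x 260 (y) x 75 mm high, screwed to the table. Origin at the centre of its underside; its x points from its front (robot side) to its back, y to its left, z up. The cover's hinge line runs along y at x = +100, z = +75 mm.
- cover (a joint): angle in rad of the plain aluminium cover about its hinge at the back rim: 0 = flush on the box, grows as the front edge rises. A friction hinge: the cover stays at whatever angle it is left; about 2 to 5 N down near the front edge pushes it shut. Cover 204 x 266 mm, 5 mm thick (top at 80.5 mm over the table when shut).
- cover_corner (a point): point on the cover's top face near its front left corner, 175 mm from the hinge line and 95 mm left of the middle: a free flat place to push (moves with the cover).
- fastener (a joint): angle in rad of the fastener's rotor in the cover: 0 = fully open, slot parallel to the cover's front edge; grows clockwise seen from above; 1.571 (pi/2) = its stop, locked, slot at right angles to the front edge. It stays where it is left (friction about 0.1 N m). A tongue under the cover turns with it and, when the cover is down, passes under a keeper in the box's front wall.
- fastener_slot (a point): centre of the fastener's slot, at the slot's mouth, on the rotor's axis: 135 mm from the hinge line, mid-width; 96.5 mm over the table when shut. Its y axis runs along the slot, z out of the cover. The slot crosses the round rotor (93 mm): 30 mm wide, 88 mm long, 14 mm deep, pale floor, dark sides. A fixed steel bezel (112 mm outside, as high as the rotor) closes its ends.
- jar_iron_mid (a point): centre of a screw-lid glass jar with a white lid, 66 mm diameter, 72 mm high, standing to the right of the box: leave it alone
- tumbler_celadon_mid (a point): centre of a pale green ceramic tumbler, 66 mm diameter, 77 mm high, standing to the left of the box: leave it alone
- wood_rib_mid (a point): centre of a flat wooden rib, 60 x 110 x 8 mm, lying in front of the box: leave it alone

How it is judged:
On the way, in this order (a step that is already met when the one before it is completed fails the run):
1. the cover is pushed down flush on the box, the fastener still open (value of joint cover below 0.025 rad and value of joint fastener below 0.8 rad), for 0.2 s.
2. the fastener is turned clockwise to its stop (value of joint fastener above 1.45 rad and value of joint cover below 0.025 rad), for 0.2 s.
At the end, for the whole second after the job is handed in: The cover lies flush (hinge angle under 0.025 rad) and the fastener is locked and at rest, within about 7 degrees of its stop (angle over 1.45 rad) (all of step 2 and velocity of joint fastener between -0.05 and 0.05 rad/s); the robot touches nothing.
It fails at once if the fastener is turned towards locked while the cover is not down (value of joint fastener above 0.9 rad and value of joint cover above 0.06 rad).
It fails at once if the cover is lifted further open (value of joint cover above 0.95 rad).
It fails at once if the jar is moved more than 25 mm or lifted (distance of jar_iron_mid from where it was at the start of the episode above 0.025 m).
It fails at once if the tumbler is moved more than 25 mm or lifted (distance of tumbler_celadon_mid from where it was at the start of the episode above 0.025 m).
It fails at once if the rib is moved more than 25 mm or lifted (distance of wood_rib_mid from where it was at the start of the episode above 0.025 m).
It also fails if it takes over 51 s, if anything falls off the work surface, if the arm or the gripper's body presses on something with over 40 N, if the wrist force passes 120 N, or if a joint passes its speed limit or range.

## Working session

There is one attempt and no reset: what is moved stays moved. The work goes in short steps, Python scripts to look and compute and a shell command to move; the robot and the scene stay as the last step left them, time stands still between calls to the robot, and variables do not carry over. Pictures are saved under pics/ and viewed, on a budget of 10 in all, crops included, one or two more only if the job needs it, and the job is handed in when it is done.

```bash
ls; mkdir -p pics; cat > h.py <<'E'
from cell import *
import numpy as np, cv2
def cam(n,save=None):
    c=camera(n)
    if save: cv2.imwrite('pics/'+save,c['color'][:,:,::-1])
    return c
def KD(c):
    f=c['color'].shape[0]/2/np.tan(np.radians(c['fov_y'])/2)
    return np.array([[f,0,c['cx']],[0,f,c['cy']],[0,0,1.]]),np.array([c['k1'],0,0,0,0.])
def proj(c,P):
    K,D=KD(c); return cv2.projectPoints(np.array(P,float).reshape(-1,1,3),np.array(c['rvec']),np.array(c['tvec']),K,D)[0].reshape(-1,2)
def ray(c,uv):
    K,D=KD(c); R=cv2.Rodrigues(np.array(c['rvec'],float))[0]; t=np.array(c['tvec'],float).ravel()
    n=cv2.undistortPoints(np.array(uv,float).reshape(-1,1,2),K,D).reshape(-1,2)
    d=np.c_[n,np.ones(len(n))]@R; return -R.T@t, d/np.linalg.norm(d,axis=1)[:,None]
E
python3 - <<'E'
from h import *
s=get_state(); print(s['t'],s['tool_pos'],s['tool_rot'],s['opening'],s['ft_force'])
ims=[]
for n in ['side','top']:
    c=cam(n,n+'0.png')
    for k in ['relay_box','cover','cover_corner','fastener','fastener_slot','jar_iron_mid','tumbler_celadon_mid','wood_rib_mid']:
        try: print(n,k,[(np.round(d['point'],3).tolist(),round(d['conf'],2)) for d in boxes_of(k,n)[:3]])
        except Exception as e: print(n,k,e)
E
```

```text
pics
0.0 [0.24536875 0.49188547 0.24473843] [-3.14037618e+00 -9.25873766e-05  2.67882928e+00] 0.084985799855056 [0.36956213 0.07623372 0.0735152 ]
side relay_box [([0.556, -0.02, 0.045], 0.75)]
side cover [([0.568, -0.026, 0.143], 0.93)]
side cover_corner [([0.569, -0.028, 0.141], 0.9)]
side fastener [([0.571, 0.015, 0.144], 0.81)]
side fastener_slot [([0.577, 0.017, 0.145], 0.78)]
side jar_iron_mid [([0.66, -0.222, 0.054], 0.97), ([0.396, -0.083, 0.006], 0.73), ([0.572, 0.016, 0.141], 0.47)]
side tumbler_celadon_mid [([0.558, -0.021, 0.046], 0.28)]
side wood_rib_mid [([0.395, -0.079, 0.006], 0.66)]
top relay_box [([0.567, 0.018, 0.119], 0.73)]
top cover [([0.573, 0.019, 0.134], 0.88)]
top cover_corner [([0.577, 0.02, 0.13], 0.97)]
top fastener [([0.563, 0.016, 0.138], 0.72)]
top fastener_slot [([0.564, 0.023, 0.142], 0.96)]
top jar_iron_mid [([0.665, -0.202, 0.071], 0.96)]
top tumbler_celadon_mid [([0.586, 0.247, 0.035], 0.94)]
top wood_rib_mid [([0.398, -0.072, 0.013], 0.95)]
```

View pics/side0.png

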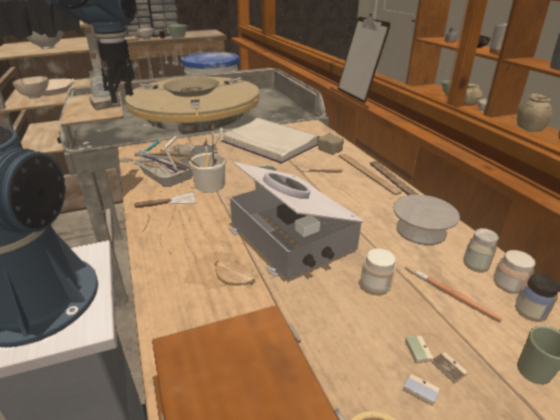

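View pics/top0.png

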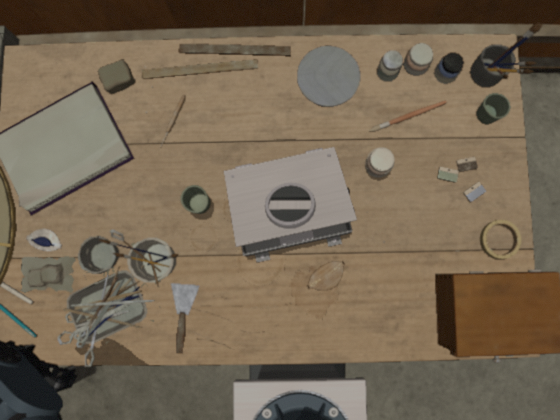

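The side view shows the cover open roughly 30–40° with its front edge at about (235,165)–(355,215), and the jar at (378,270). The top view shows the cover corners near (225,172), (340,151), (354,218), (235,243), and the slot near (290,205). I'll zoom in to get the corners for a pose fit.

```bash
python3 - <<'E'
import cv2,numpy as np
a=cv2.imread('pics/top0.png')[135:265,210:370]; b=cv2.imread('pics/side0.png')[150:290,215:375]
a=cv2.resize(a,None,fx=5,fy=5,interpolation=cv2.INTER_CUBIC)[:600]
for i in range(0,160,20): cv2.putText(a,str(210+i),(i*5,10),0,.4,(0,0,255)); cv2.line(a,(i*5,0),(i*5,20),(0,0,255))
for i in range(0,130,20): cv2.putText(a,str(135+i),(0,i*5+12),0,.4,(0,0,255)); cv2.line(a,(0,i*5),(20,i*5),(0,0,255))
b=cv2.resize(b,None,fx=4.28,fy=4.28,interpolation=cv2.INTER_CUBIC)
for i in range(0,160,20): x=int(i*4.28);cv2.putText(b,str(215+i),(x,10),0,.4,(0,0,255)); cv2.line(b,(x,0),(x,20),(0,0,255))
for i in range(0,140,20): x=int(i*4.28);cv2.putText(b,str(150+i),(0,x+12),0,.4,(0,0,255)); cv2.line(b,(0,x),(20,x),(0,0,255))
cv2.imwrite('pics/a.png',a);cv2.imwrite('pics/b.png',b)
E
```

```text
(no output)
```

View pics/a.png

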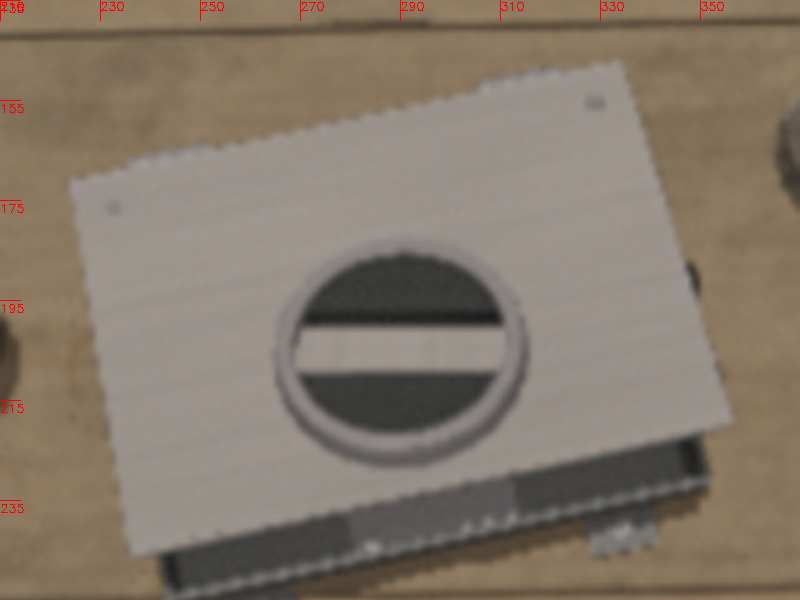

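View pics/b.png

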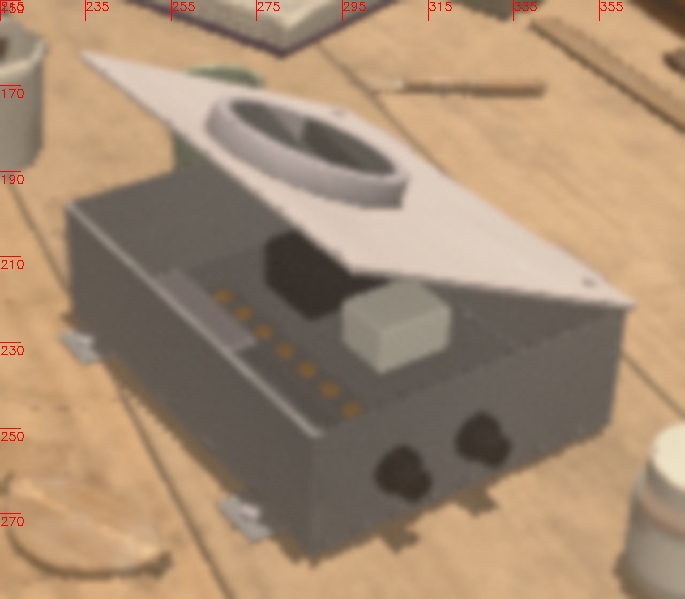

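Zoomed: top-view cover corners are (223.8,171.2), (334.4,147.6), (356.6,220), (236.4,246.2). The slot runs level from (269,205) to (310.5,205), so it is already turned a little from the front edge. The side view gives the box's front rim (230.9,197.9)–(288.8,251.6) and the cover's front corners (234.6,162.9) and (296.8,212.6). Next, the fit.

```bash
cat > fit.py <<'E'
from h import *
from scipy.optimize import least_squares
def box(p,P): # box frame -> world
    c,s=np.cos(p[2]),np.sin(p[2]); P=np.atleast_2d(P); return np.c_[p[0]+c*P[:,0]-s*P[:,1],p[1]+s*P[:,0]+c*P[:,1],P[:,2]]
def cov(p,P): # (dist from hinge, y, height over hinge plane)
    P=np.atleast_2d(P); c,s=np.cos(p[3]),np.sin(p[3]); return box(p,np.c_[.1-P[:,0]*c-P[:,2]*(-s)*-1*-1*1*0-P[:,2]*s*-1,P[:,1],.075+P[:,0]*s+P[:,2]*c])
E
python3 - <<'E'
from fit import *
T=camera('top');S=camera('side')
h=.0055
C=[[0,.133,h],[0,-.133,h],[.204,-.133,h],[.204,.133,h]]
B=[[-.1,.13,.075],[-.1,-.13,.075],[-.1,-.13,0]]
ut=np.array([[223.8,171.2],[334.4,147.6],[356.6,220],[236.4,246.2],[243,254.2],[351.6,231.6]])
us=np.array([[362.9,221.3],[296.8,212.6],[234.6,162.9],[230.9,197.9],[288.8,251.6],[287,280.8]])
def f(p):
    c=cov(p,C);b=box(p,B)
    return np.r_[(proj(T,np.r_[c,b[:2]])-ut).ravel(),(proj(S,np.r_[c[1:],b])-us).ravel()]
r=least_squares(f,[.58,.02,.2,.5],loss='soft_l1'); p=r.x; print(np.round(p,4)); print(np.round(f(p).reshape(-1,2),1))
np.save('p.npy',p)
print('corner',cov(p,[[.175,.095,h]]),'front',cov(p,[[.204,0,h]]))
print('slot open',cov(p,[[.135,0,.0215]]))
q=p.copy();q[3]=0
print('slot shut',cov(q,[[.135,0,.0215]]),'corner shut',cov(q,[[.175,.095,h]]),'R',cov(q,[[.175,-.095,h]]))
# slot angle from top
R=lambda uv:(lambda o,d:o+d*((.14-o[2])/d[:,2])[:,None])(*ray(T,uv))
e=R([[269,205],[310.5,205]]);print('slot ends at z .14',e)
for phi in np.arange(0,.6,.1):
    a=np.array([-np.sin(phi),-0,0]) # cw
    d=[[.135+.044*np.sin(phi)*s,.044*np.cos(phi)*s,.0215-.014] for s in(1,-1)]
    u=proj(T,cov(p,d));print(round(phi,1),np.round(u,1).tolist(), [[.135-x[0] for x in d]]and '')
E
```

```text
[0.5748 0.0173 0.1946 0.4256]
[[ 0.3 -0.9]
 [ 0.4 -0.9]
 [ 0.6  0.2]
 [-0.4  0.1]
 [-0.2  0.5]
 [ 1.  -0.6]
 [ 0.8 -0.5]
 [ 0.   0.2]
 [-1.5 -0.6]
 [-1.2 -1.1]
 [-0.9  0.2]
 [ 0.2 -1. ]]
corner [[0.50036566 0.09941313 0.15226763]] front [[0.49282372 0.00109865 0.16424187]]
slot open [[0.56096256 0.01452946 0.15032381]]
slot shut [[0.54043458 0.0104832  0.0965    ]] corner shut [[0.48281779 0.09595428 0.0805    ]] R [[ 0.5195616  -0.09045895  0.0805    ]]
slot ends at z .14 [[ 0.55789949  0.06069382  0.14      ]
 [ 0.55625412 -0.03075232  0.14      ]]
0.0 [[271.0, 210.1], [309.9, 201.8]] 
0.1 [[271.4, 211.8], [309.4, 200.1]] 
0.2 [[272.0, 213.3], [308.7, 198.6]] 
0.3 [[272.9, 214.9], [307.8, 197.1]] 
0.4 [[273.9, 216.3], [306.8, 195.7]] 
0.5 [[275.0, 217.7], [305.6, 194.4]]
```

```bash
python3 -m inch '{"translation":[[3,-4.6,0],[6,-9.2,0],[9,-13.8,0],[12,-18.4,-1],[15,-23,-2],[18,-27.6,-3],[21,-32.2,-4],[24,-36.8,-4.5],[25.5,-39.3,-5],[25.5,-39.3,-5]],"twist":[0.05,0.1,0.15,0.2,0.25,0.3,0.35,0.4,0.45,0.45]}' -1 20; python3 -c "
import cell;print([k for k in dir(cell) if k[0]!='_'],getattr(cell,'finger_overhang',None));s=cell.get_state();print(s['tool_rot'],s['qpos'])"
```

```text
t: 2.25
tool_pos: [0.5011, 0.0977, 0.1949]
tool_rot: [-3.141, -0.0, 3.126]
ft_force: [0.3, 0.6, 0.3]
opening: 0.0002
['PlanningError', 'boxes_of', 'camera', 'finger_overhang', 'get_state', 'sign_off'] 0.014
[-3.14144114e+00 -4.81680517e-04  3.12633085e+00] [ 1.01404137e-01  3.41330504e-01  1.80399447e+00 -1.12436334e-04
  9.96763720e-01 -1.45406934e+00]
```

```bash
python3 -m inch '{"translation":[[0,0,-1],[0,0,-2],[0,0,-3],[-0.4,-0.1,-4],[-0.8,-0.2,-5],[-1.1,-0.2,-6],[-1.4,-0.3,-7],[-1.6,-0.3,-8],[-1.7,-0.3,-9],[-1.8,-0.3,-9.8]],"twist":[0,0,0,0,0,0,0,0,0,0]}'; python3 -m inch '{"translation":[[0,0,-0.3],[0,0,-0.5],[0,0,-0.5]],"twist":[0,0,0]}'
```

```text
t: 3.5
tool_pos: [0.4825, 0.0961, 0.0966]
tool_rot: [-3.142, -0.0, 3.129]
ft_force: [1.4, -0.2, 0.8]
opening: -0.0001
t: 3.88
tool_pos: [0.4822, 0.0962, 0.0942]
tool_rot: [-3.141, -0.001, 3.129]
ft_force: [-14.0, -2.7, 34.9]
opening: -0.0004
```

```bash
python3 -m inch '{"translation":[[0,0,2],[0,0,5],[0,0,8],[2,-3,10],[4,-6,11],[5.8,-8.6,11],[5.8,-8.6,11],[5.8,-8.6,11]],"twist":[0,0,0,0,0,0,0,0]}' -0.06; python3 - <<'E'
from h import *
w=cam('wrist','w1.png');t=cam('top');
cv2.imwrite('pics/top1.png',cv2.resize(t['color'][135:265,210:370,::-1],None,fx=3,fy=3,interpolation=cv2.INTER_CUBIC))
for k in ['fastener_slot','cover']: 
  for n in ['wrist','top']: print(n,k,[(np.round(d['point'],3).tolist(),round(d['conf'],2)) for d in boxes_of(k,n)[:2]])
print(proj(w,[[.5404,.0105,.0965],[.5404,.0105+.044,.0825],[.5404,.0105-.044,.0825]]))
E
```

```text
t: 4.88
tool_pos: [0.5401, 0.0105, 0.202]
tool_rot: [3.141, -0.001, 3.129]
ft_force: [0.7, 0.2, -0.4]
opening: 0.0398
wrist fastener_slot [([0.538, 0.009, 0.096], 0.74)]
top fastener_slot [([0.528, 0.016, 0.097], 0.72)]
wrist cover [([0.544, 0.022, 0.075], 0.96)]
top cover [([0.58, 0.012, 0.083], 0.9)]
[[276.8963724  217.35716742]
 [338.15640191 210.12319274]
 [215.70876991 211.8085043 ]]
```

View pics/w1.png

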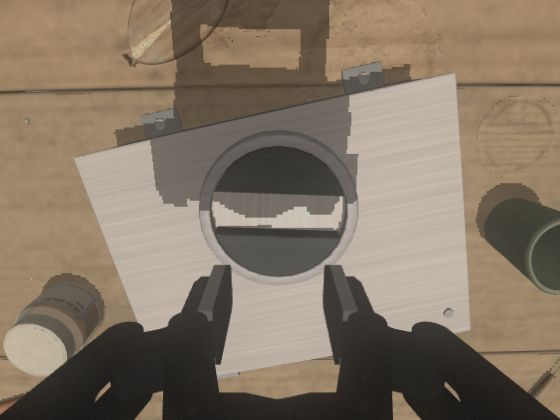

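The wrist view (robot side up) shows the cover shut with the slot level at rows ~192–237, columns 211–347, between the fingertips' columns. I'll zoom in to pin its centre, and check the top view too.

```bash
python3 - <<'E'
import cv2
a=cv2.imread('pics/w1.png')[120:300,190:370]
a=cv2.resize(a,None,fx=3.3,fy=3.3,interpolation=cv2.INTER_CUBIC)
a=cv2.convertScaleAbs(a,alpha=1.8,beta=10)
for i in range(0,180,20):
    x=int(i*3.3)
    cv2.putText(a,str(190+i),(x,10),0,.4,(0,0,255)); cv2.line(a,(x,0),(x,15),(0,0,255))
    cv2.putText(a,str(120+i),(0,x+4),0,.4,(0,0,255)); cv2.line(a,(0,x),(15,x),(0,0,255))
cv2.imwrite('pics/w1c.png',a)
E
python3 - <<'E'
from h import *
c=camera('wrist');t=camera('top');print('cam',ray(c,[[280,210]])[0])
a=np.linspace(0,2*np.pi,9)[:8]
for r,z in((.056,.0965),(.056,.0805),(.0465,.0965)):
  P=np.c_[.5404+r*np.cos(a),.0105+r*np.sin(a),0*a+z]; print(r,z,np.round(proj(c,P)).tolist(),'top',np.round(proj(t,P[::2])).tolist())
E
```

```text
cam [0.45949992 0.01169646 0.33060708]
0.056 0.0965 [[278.0, 289.0], [333.0, 268.0], [359.0, 216.0], [337.0, 158.0], [276.0, 133.0], [215.0, 160.0], [195.0, 218.0], [222.0, 270.0]] top [[291.0, 190.0], [267.0, 215.0], [292.0, 239.0], [316.0, 214.0]]
0.056 0.0805 [[278.0, 278.0], [330.0, 258.0], [354.0, 208.0], [333.0, 154.0], [276.0, 131.0], [219.0, 156.0], [200.0, 210.0], [225.0, 260.0]] top [[291.0, 191.0], [268.0, 216.0], [292.0, 239.0], [316.0, 215.0]]
0.0465 0.0965 [[278.0, 278.0], [324.0, 260.0], [345.0, 216.0], [326.0, 169.0], [276.0, 148.0], [226.0, 170.0], [209.0, 218.0], [231.0, 261.0]] top [[292.0, 194.0], [272.0, 215.0], [292.0, 235.0], [312.0, 214.0]]
```

View pics/w1c.png

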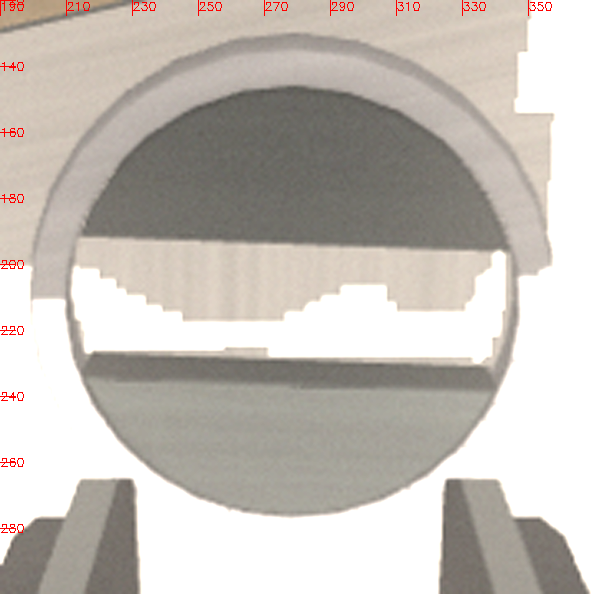

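View pics/top1.png

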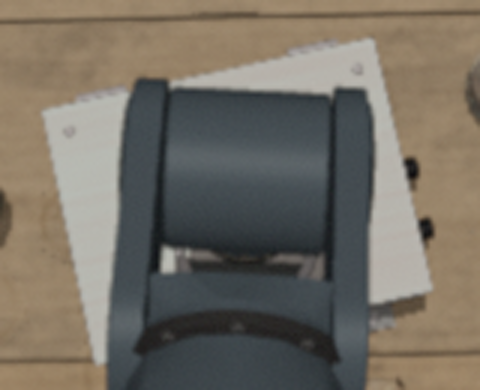

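The rotor's centre reads about (278.8,211), versus a predicted (277,213). That puts the slot centre at about (0.539, 0.012), with the slot about 0.03 rad clockwise of the tool. I'll correct for that and descend.

```bash
python3 -m inch '{"translation":[[-0.1,0.13,-2.5],[-0.1,0.13,-5],[-0.1,0.13,-7.5],[-0.1,0.13,-8.5],[-0.1,0.13,-8.9],[-0.1,0.13,-8.9]],"twist":[-0.03,-0.03,-0.03,-0.03,-0.03,-0.03]}'; python3 -m inch '{"translation":[[0,0,-0.4],[0,0,-0.8],[0,0,-0.8]],"twist":[0,0,0]}';  python3 -m inch '{"translation":[[0,0,-0.2],[0,0,-0.4],[0,0,-0.4]],"twist":[0,0,0]}'
```

```text
t: 6.02
tool_pos: [0.5398, 0.0114, 0.1138]
tool_rot: [-3.142, 0.001, 3.099]
ft_force: [0.0, -0.6, 0.0]
opening: 0.0405
t: 6.4
tool_pos: [0.5394, 0.0114, 0.1051]
tool_rot: [3.142, -0.0, 3.099]
ft_force: [0.1, 0.4, -0.0]
opening: 0.04
t: 6.78
tool_pos: [0.5394, 0.0114, 0.1011]
tool_rot: [-3.142, -0.0, 3.099]
ft_force: [0.1, -0.3, -0.4]
opening: 0.0401
```

```bash
python3 -m inch '{"translation":[[0,0,-0.2],[0,0,-0.3],[0,0,-0.3]],"twist":[0,0,0]}'; python3 -m inch '{"translation":[[0,0,0],[0,0,0]],"twist":[-0.15,-0.15]}'; python3 - <<'E'
from h import *
w=cam('wrist','w2.png')
E
```

```text
t: 7.15
tool_pos: [0.5395, 0.0115, 0.0982]
tool_rot: [-3.142, -0.0, 3.099]
ft_force: [0.3, -0.5, 0.1]
opening: 0.0396
t: 7.4
tool_pos: [0.5396, 0.0114, 0.0984]
tool_rot: [3.142, 0.0, 2.95]
ft_force: [-0.2, -0.5, -0.5]
opening: 0.0404
```

View pics/w2.png

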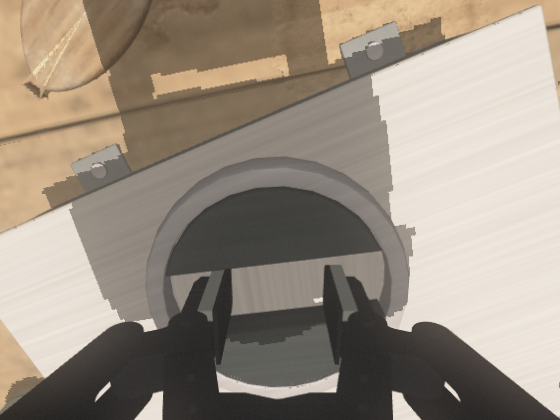

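The wrist view shows both fingertips (~(215,270) and (340,270)) in the slot, with the slot lagging by about the free play. I'll turn on.

```bash
python3 -m inch '{"translation":[[0,0,0],[0,0,0],[0,0,0],[0,0,0],[0,0,0]],"twist":[-0.1,-0.2,-0.3,-0.4,-0.4]}'; python3 - <<'E'
from h import *
s=get_state();print(s['ft_torque'],s['tool_rot'])
w=cam('wrist','w3.png')
E
```

```text
t: 8.07
tool_pos: [0.5399, 0.0113, 0.0985]
tool_rot: [3.141, 0.001, 2.552]
ft_force: [3.2, -1.6, -0.4]
opening: 0.0403
[-0.11943833 -0.48806711  0.06856522] [3.14114057e+00 9.68456993e-04 2.55198169e+00]
```

View pics/w3.png

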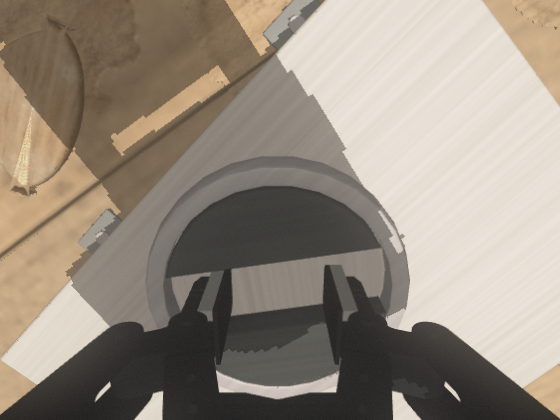

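The rotor follows the fingers: the slot keeps the same lag in the picture while the cover has turned beneath it. On to the stop.

```bash
python3 -m inch '{"translation":[[0,0,0],[0,0,0],[0,0,0],[0,0,0],[0,0,0],[0,0,0],[0,0,0],[0,0,0]],"twist":[-0.12,-0.24,-0.36,-0.48,-0.6,-0.72,-0.82,-0.82]}'; python3 -m inch '{"translation":[[0,0,0],[0,0,0],[0,0,0]],"twist":[-0.05,-0.1,-0.1]}';python3 - <<'E'
from h import *
s=get_state();print(s['ft_torque'],s['tool_rot'])
E
```

```text
t: 9.12
tool_pos: [0.5398, 0.0113, 0.0984]
tool_rot: [3.141, 0.0, 1.732]
ft_force: [2.7, -1.9, 0.2]
opening: 0.0402
t: 9.5
tool_pos: [0.5397, 0.0113, 0.0984]
tool_rot: [3.141, 0.0, 1.633]
ft_force: [3.4, -3.1, 0.0]
opening: 0.0405
[-0.58906037 -0.50542607  0.03334044] [3.14124476e+00 2.41037204e-04 1.63264115e+00]
```

```bash
for i in 1 2; do python3 -m inch '{"translation":[[0,0,0],[0,0,0]],"twist":[-0.04,-0.04]}'; python3 - <<'E'
from h import *
s=get_state();print(s['ft_torque'],s['tau'][5])
E
done; python3 - <<'E'
from h import *
cam('wrist','w4.png')
E
```

```text
t: 9.75
tool_pos: [0.5397, 0.0112, 0.0984]
tool_rot: [3.141, 0.0, 1.593]
ft_force: [2.9, -4.7, 0.6]
opening: 0.0404
[-0.69097191 -0.47268317  0.26387945] 0.5437359027564526
t: 10.0
tool_pos: [0.5397, 0.0112, 0.0984]
tool_rot: [3.141, 0.001, 1.555]
ft_force: [3.5, -4.5, 0.9]
opening: 0.0402
[-0.80066358 -0.48440922  1.37218606] 1.631549634039402
```

View pics/w4.png

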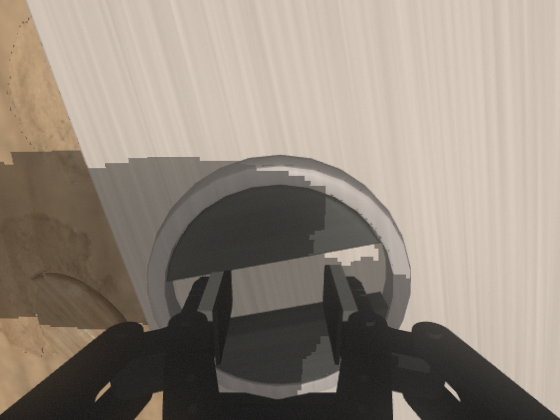

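The twisting moment climbed from 0.03 to 1.4 N m over the last 0.08 rad, so the fastener is on its stop. I'll relax by the play, lift out and retreat, then check from above.

```bash
python3 -m inch '{"translation":[[0,0,0],[0,0,0],[0,0,1],[0,0,3],[0,0,7],[0,0,12],[0,2,15],[0,2,15]],"twist":[0.1,0.14,0.14,0.14,0.14,0.14,0.14,0.14]}'; python3 -m inch '{"translation":[[-3,4,0],[-6,8,0],[-9,12,0],[-12,16,0],[-15,20,0],[-18,24,0],[-20,28,0],[-20,32,0],[-20,32,0],[-20,32,0]],"twist":[0,0,0,0,0,0,0,0,0,0]}'
python3 - <<'E'
from h import *
c=cam('top');a=cv2.resize(c['color'][125:275,180:400,::-1],None,fx=3.6,fy=3.6,interpolation=cv2.INTER_CUBIC);cv2.imwrite('pics/end.png',a)
d=np.r_[[np.cos(.1946),np.sin(.1946)]]
P=[[.5391+s*.044*d[0],.0118+s*.044*d[1],.0825] for s in(1,-1)]
print('expected slot ends',((proj(c,P)-[180,125])*3.6).round())
E
```

```text
t: 11.05
tool_pos: [0.5401, 0.0324, 0.251]
tool_rot: [3.138, 0.0, 1.69]
ft_force: [-0.1, 0.4, -1.2]
opening: 0.0399
t: 12.3
tool_pos: [0.3392, 0.3506, 0.2476]
tool_rot: [-3.14, 0.001, 1.689]
ft_force: [-0.3, -0.3, 0.8]
opening: 0.04
expected slot ends [[386. 260.]
 [415. 394.]]
```

View pics/end.png

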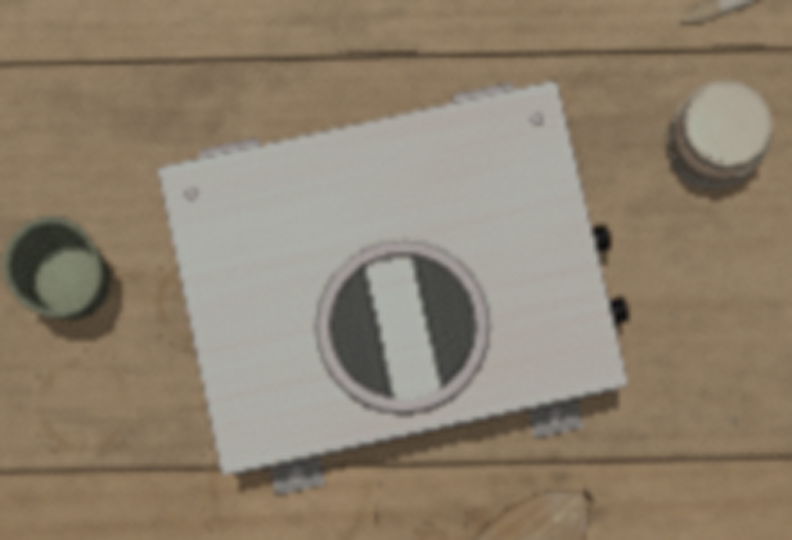

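The final top view shows the slot running from (390,262) to (417,393), parallel to the cover's sides within about 0.02 rad and close to the predicted (386,260)–(415,394). The cover lies flush, and the jar and tumbler stand where they were.

```bash
python3 -c "
from cell import *
print(get_state()['ft_force']); print(sign_off())"
```

```text
[-0.8250868  -0.56671928 -0.60003321]
the job is handed in; nothing more can be done
None
```

I pushed the cover flush, turned the fastener clockwise to its stop, and handed the job in at about 12.4 s with the arm clear. `sign_off()` gives no verdict.

- **Cover:** I pushed it down with the shut fingertips at its front left corner. The force rose to 35 N with the tips at about 80 mm, which matches the height of a shut cover.
- **Fastener:** I set the fingers, opened to 40 mm, in the slot and turned clockwise. The twisting moment stayed low, then rose to about 1.4 N m at the end, so I took that as the stop. I then backed off by the free play before lifting out.
- **Last top view:** The slot is parallel to the cover's sides within about 0.02 rad, and the cover lies flush.
- **Objects left alone:** The jar and tumbler look unmoved in the last view. Only part of the rib was in that crop, so I did not check it separately, but the arm never went near it.
- **Clear of contact:** The wrist force read under 1.2 N at the end.
- **Disagreements:** The wrist picture put the slot about 1–2 mm from my first fit, and I corrected for that before lowering the fingers. The network's top-camera reading of the slot was about 12 mm off because the arm blocked the view, so I did not use it.
- **Pictures:** I viewed 11, one over the budget of 10.

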